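Nudge a boiled egg in its cup home into the well of its saucer

TASK

The egg cup with a loose boiled egg in it has been left overhanging the edge of its saucer. Without picking anything up, bring it home with at least two light taps of the fingertips, best low on its foot because it tips easily: tap it part of the way in along the ledge, take the fingers off and let it stand still a moment, then tap again until the foot drops into the round well in the middle of the saucer and the cup stands level there, and back away. Be gentle, do not touch the egg or let it fall out, leave the saucer about where it stands, and do not disturb the other things on the counter.

Things in the scene. Friction and masses are not known exactly. Their poses are not given: they have to be found in the camera images.
- egg_cup: White egg cup, 46 mm tall, 75 g, loose. Origin: centre of its underside, z up; round. Its foot is a drum 45 mm across, straight for the lowest 15 mm; then a waist 22 mm across, then a bowl widening to 42.4 mm at the rim. It slides if pushed on the drum, tips if pushed on the bowl. It starts on the saucer's ledge, axes 46 to 49 mm apart, on the side toward the robot and the left.
- saucer: Blue round saucer, 124 mm across, 10 mm high, loose, 0.28 kg. Origin: centre of its underside, z up; round. Top: a flat ledge 10 mm above the counter round a well 49 mm across whose floor is 6.5 mm above the counter. The cup's foot fits the well with 2 mm clearance all round. Pushed toward the saucer's axis, the cup slides level until about 10 mm from it, then dips and drops 3.5 mm into the well.
- egg: Brown boiled egg, 54 mm long, 41.6 mm thick, about 58 g, lying loose in the bowl of the egg cup, blunt end down. Origin: the middle of the blunt end (lowest point), z axis along the egg to its narrow end. The origin rests 34.5 mm above the underside of the cup and the egg's top reaches 88.5 mm above it.
- canister: Pink square canister with a wooden lid and knob, 102 x 102 mm, 120 mm tall, fixed, right of the saucer; bystander. Origin: centre of its underside. Behind it a tall plaid bag (355 mm high; x from 0.55 m, y from -0.26 to 0.08 m); behind the saucer a black lunch bag (172 mm high; x from 0.52 m, y from 0.12 to 0.45 m). Both are fixed.
- salt_shaker: Glass salt shaker, 44 mm across, 90 mm tall, loose, in front of the canister; bystander. Origin: centre of its underside.
- spice_jar: Spice jar with a dark cap, 41 mm across, 105 mm tall, loose, right of the salt shaker; bystander. Origin: centre of its underside.
- mug: Dark and cream mug, 86 mm across, 121 mm over the handle, 99 mm tall, loose, right of the canister; bystander. Origin: centre of its underside.
- teaspoon: Teaspoon, 130 mm long, 27 mm wide, 11 mm high, lying loose along x between the saucer and the bread basket (a loaf in a basket, 125 mm tall, whose near side is at y = 0.396 m); bystander. Origin: middle of its underside.
- spread_tub: Tub of spread with green sides and yellow rim, 137 x 96 x 53 mm, loose, at the right end of the counter; bystander. Origin: centre of its underside.

How it is judged:
On the way:
1. after a first tap the cup stands still on the ledge, nearer than it was (axes 12 to 42 mm apart), with the fingers off it for 0.2 s (horizontal distance between egg_cup and saucer between 0.012 and 0.042 m and z of egg_cup in the frame of saucer above 0.0085 m and contact force between the fingers and egg_cup below 0.05 N and linear speed of egg_cup below 0.01 m/s), for 0.2 s.
At the end, for the whole second after the job is handed in: The egg cup's foot lies in the saucer's well (axes within 4 mm, underside less than 1.5 mm above the well floor), level within 3 degrees and at rest; the egg still sits in the cup, leaning at most 35 degrees; the saucer is flat and within 25 mm of where it stood (horizontal distance between egg_cup and saucer below 0.004 m and z of egg_cup in the frame of saucer between 0.005 and 0.008 m and angle between egg_cup's own z axis and vertical below 0.05 rad and angle between saucer's own z axis and vertical below 0.03 rad and z of egg in the frame of egg_cup between 0.026 and 0.04 m and angle between egg's own z axis and vertical below 0.6 rad and distance of saucer from where it was at the start of the episode below 0.025 m and linear speed of egg_cup below 0.02 m/s and linear speed of egg below 0.03 m/s); the robot touches nothing.
It fails at once if the egg cup is lifted (underside's centre 27 mm or more above the counter) or tipped more than 23 degrees (height (world z) of egg_cup above 0.027 m or angle between egg_cup's own z axis and vertical above 0.4 rad).
It fails at once if the egg comes out of its cup or is touched by the robot (z of egg in the frame of egg_cup below 0.02 m or z of egg in the frame of egg_cup above 0.047 m or contact force between any of the arm, the fingers and egg above 0.5 N).
It fails at once if the egg cup is pushed or squeezed with more than 10 N or knocked along faster than 0.25 m/s (contact force between the fingers and egg_cup above 10 N or linear speed of egg_cup above 0.25 m/s).
It fails at once if the saucer is pushed more than 30 mm from its place or tipped (distance of saucer from where it was at the start of the episode above 0.03 m or angle between saucer's own z axis and vertical above 0.15 rad).
It fails at once if one of the other things on the counter is moved more than 20 mm (distance of any of salt_shaker, mug, teaspoon, spread_tub, spice_jar from where it was at the start of the episode above 0.02 m).
It also fails if it takes over 48 s, if anything falls off the work surface, if the arm or the gripper's body presses on something with over 40 N, if the wrist force passes 120 N, or if a joint passes its speed limit or range.

ROBOT

A 7-joint arm with a two-finger parallel gripper is mounted at the origin on a cart in front of the work surface, level with it; the furniture and walls round the work are solid. World frame = base frame: x ahead of the robot, y to its left, z up, the work surface at z = 0. Lengths are in m, angles in rad, forces in N, time in s.
With the tool pointing down it reaches from about 0.35 to 0.9 m from the base axis. Payload 7.2 kg.
Tool frame: the origin (TCP) lies midway between the tips of the shut fingers; the grasp point (between the pads) lies bot.hold_point_z behind it (bot.hold_point_z is the distance from the TCP to the grasp point, in m); z points along the fingers, y is the line along which they close (so a half turn about z gives the same grasp; the last joint's range is limited). The gripper opens to 85 mm and grips with 20 to 120 N. Pads are 22 mm wide; open, the fingers measure 114 mm over their backs; the gripper's body (76 mm by 85 mm) begins 54 mm behind the grasp point. The pads swing forward as they close: fully open they stand 13 mm farther back than shut.
Start: joints at [1.256, 0.411, -0.013, 1.596, 0.006, 1.134, -0.082], TCP at [0.153, -0.606, 0.231] pointing down, gripper open.
Joint ranges: [-2.95, 2.95], [-0.29, 1.99], [-1.47, 1.44], [0.14, 2.54], [-1.03, 4.17], [0.13, 1.85], [-2.86, 2.86]. Speed limits (rad/s): [2.39, 2.39, 3.01, 3.01, 3.14, 3.14, 3.14].

INTERFACE

Orientations are given as a rotation vector (axis times angle).
In Python, from workcell import bot gives the robot as it stands. The module is installed in compiled form; this text tells all that it offers.
- The arm moves only by the shell command python3 -m crank 'ROWS' [OPENING] [FORCE]. ROWS is text: rows parted by semicolons, each of 6 numbers parted by spaces: the shift along the world's x, y, z in cm, then the turn, a rotation vector about the world's x, y, z in degrees. In form: x y z ax ay az; .... A call has exactly 5 rows; each row shifts and turns the commanded pose from where the row before left it; what a row does not reach is not made up. A row lasts 1/10 s, in which the tool goes at most 50 mm and 8.59 degrees, less where a joint would pass 70% of its speed; a pose out of reach is approached as far as the arm can. A call is refused whole if a number of a shift passes 5 or a number of a turn 8.59, either way. A call with a gripper value outside its range is refused whole. OPENING is the finger opening in cm, from 0 to 8.54, set as the call begins (- or left out, the last holds). The fingers move at their own pace and stop on an object; FORCE is the grip in N (left out, the last holds). Time passes only in rows, so rows that do not move let the fingers close, or fill a call up. It gives the time, the measured TCP pose, the force, the opening and the grip force at its end, in the units of the state.
- bot.state(): the state, without advancing time (a new reading comes with each control period).
- bot.read_camera(name): name is "side" or "top"; returns a dict with "pixels" (384x512x3 uint8, red, green, blue), "mtx" (3x3 intrinsics, pixels), "extrinsics" (4x4, takes a point from world to camera coordinates). Camera axes: x right, y down, z forward; pixel columns grow to the right and rows downward; lengths in m; the calibration is good to about 2 mm. A picture is of the moment at which its call begins. There is no depth.
- bot.job_done(): hands the job in; it is judged then, once.
The state is a dict: "time": time; "joint_positions": joint angles; "qvel": joint speeds; "joint_efforts": joint torques, N m; "eef_pos": TCP position; "orientation": TCP orientation; "contact_force": force on the tool from outside, world axes, zero at the start; "moment": the same for the moment, N m; "finger_gap": finger opening in m; "grip_force": force on a finger pad.
Only numpy, scipy, OpenCV 4.12 (cv2) and the standard library are available. Lean on these libraries where they do the work, as an engineer would, in place of code of your own. Each camera call takes 0.05 s, during which the arm holds its last target. There are 200 camera calls.

## Working session

There is one attempt and no reset: what is moved stays moved. The work goes in short steps, Python scripts to look and compute and a shell command to move; the robot and the scene stay as the last step left them, time stands still between calls to the robot, and variables do not carry over. Pictures are saved under pics/ and viewed, at most 13 in all, crops included, and the job is handed in when it is done.

```bash
mkdir -p pics; python3 - <<'E'
from workcell import bot
import cv2,numpy as np
for n in("top","side"):
    c=bot.read_camera(n); cv2.imwrite(f"pics/{n}0.png",c["pixels"][:,:,::-1]); np.savez(f"{n}0.npz",**c)
    E=c["extrinsics"]; print(n,np.round(c["mtx"],1).tolist(),np.round(-E[:3,:3].T@E[:3,3],3),np.round(E[:3,:3],2).tolist())
s=bot.state(); print(s, bot.hold_point_z)
E
```

```text
top [[367.2, 0.0, 258.2], [0.0, 367.2, 190.1], [0.0, 0.0, 1.0]] [0.291 0.021 1.052] [[-0.02, -1.0, -0.0], [-0.98, 0.02, -0.17], [0.17, -0.0, -0.98]]
side [[351.0, 0.0, 252.4], [0.0, 351.0, 187.6], [0.0, 0.0, 1.0]] [0.21  0.727 0.708] [[-0.94, -0.33, -0.0], [-0.22, 0.63, -0.75], [0.25, -0.71, -0.66]]
{'time': 0.1, 'joint_positions': array([ 1.25575402,  0.41177749, -0.01272968,  1.59691859,  0.00560023,
        1.13428831, -0.08221892]), 'qvel': array([-0.00027401, -0.0010729 ,  0.00184172, -0.00420801,  0.00069688,
       -0.00143124,  0.00054996]), 'joint_efforts': array([ 3.54761563e-03, -6.01823759e+01,  6.85262829e-01, -3.00089836e+01,
        1.41280217e-02,  6.40072380e-03,  5.75629042e-05]), 'eef_pos': array([ 0.15258773, -0.60565633,  0.23058059]), 'orientation': array([-3.11636934e+00, -3.86624664e-01,  3.99552008e-04]), 'contact_force': array([0.11886089, 0.15539584, 0.37891459]), 'moment': array([ 0.0433289 ,  0.01305916, -0.02514806]), 'grip_force': 0.0, 'finger_gap': 0.08571173984022624} 0.0187
```

View pics/top0.png

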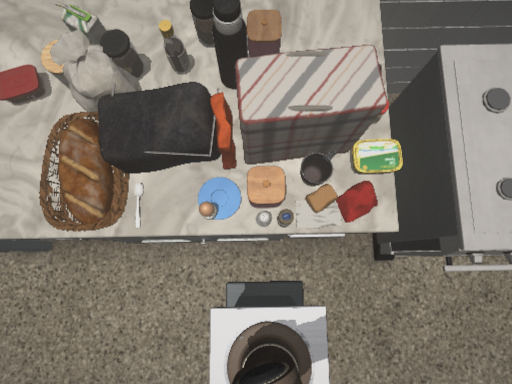

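View pics/side0.png

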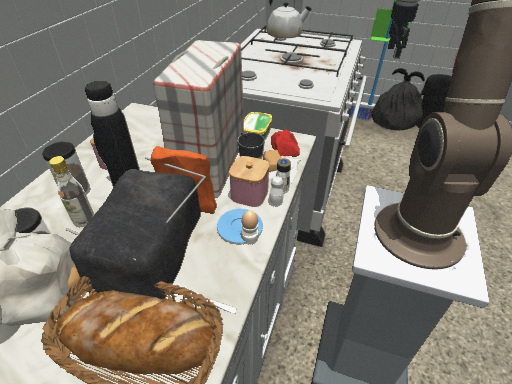

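The top view shows the saucer at about (219,198), with the egg at (207,209) toward the robot and left. The side view shows the saucer at (240,226) and the cup at (250,230). Next I'll measure both.

```bash
cat > h.py <<'E'
import cv2,numpy as np
from scipy.optimize import least_squares
def ray(c,uv):
    E=c["extrinsics"];R=E[:3,:3];o=-R.T@E[:3,3]
    uv=np.atleast_2d(uv).astype(float)
    d=(np.c_[uv,np.ones(len(uv))]@np.linalg.inv(c["mtx"]).T)@R
    return o,d/np.linalg.norm(d,axis=1)[:,None]
def plane(c,uv,z):
    o,d=ray(c,uv);return (o+d*((z-o[2])/d[:,2])[:,None])[:,:2]
def proj(c,p):
    E=c["extrinsics"];q=c["mtx"]@(E[:3,:3]@np.asarray(p)+E[:3,3]);return q[:2]/q[2]
def biggest(m,box):
    k=np.zeros_like(m,np.uint8);x0,y0,x1,y1=box;k[y0:y1,x0:x1]=m[y0:y1,x0:x1]
    cs,_=cv2.findContours(k.astype(np.uint8),cv2.RETR_EXTERNAL,cv2.CHAIN_APPROX_NONE)
    return max(cs,key=cv2.contourArea)[:,0,:]
BOX={"top":(185,165,250,235),"side":(205,195,285,255)}
def masks(c):
    h=cv2.cvtColor(c["pixels"],cv2.COLOR_RGB2HSV).astype(int)
    H,S,V=h[...,0],h[...,1],h[...,2]
    return (H>95)&(H<125)&(S>90)&(V>90),(H<20)&(S>85)&(V>50)
def tri(cs,uvs):
    A=np.zeros((3,3));b=np.zeros(3)
    for c,uv in zip(cs,uvs):
        o,d=ray(c,uv);P=np.eye(3)-np.outer(d[0],d[0]);A+=P;b+=P@o
    return np.linalg.solve(A,b)
def circfix(p,r):   # robust circle of known radius
    return least_squares(lambda q:np.hypot(*(p-q).T)-r,np.median(p,0),loss="soft_l1",f_scale=.001)
def measure(C,verbose=True):
    sau={};egg={}
    for n,c in C.items():
        b,e=masks(c)
        k=biggest(b,BOX[n]);p=plane(c,cv2.convexHull(k)[:,0,:],.010)
        f=circfix(p,.062);sau[n]=f.x
        if verbose:print(n,"saucer",np.round(f.x,4),"med|res| mm",np.round(1e3*np.median(abs(f.fun)),1),"spread",np.round(np.ptp(p,0),3))
        ke=biggest(e,BOX[n]);mo=cv2.moments(ke);egg[n]=(mo["m10"]/mo["m00"],mo["m01"]/mo["m00"])
        if verbose:print(n,"egg px",np.round(egg[n],1),cv2.boundingRect(ke))
    names=list(C);x=tri([C[n] for n in names],[egg[n] for n in names])
    return sau,egg,x
E
python3 - <<'E'
from h import *
C={n:dict(np.load(f"{n}0.npz")) for n in("top","side")}
s,e,x=measure(C);print("egg",np.round(x,4))
for n in C: print(n,"egg repro",proj(C[n],x),"egg at z=.075",plane(C[n],e[n],.075))
for n in C:
    x0,y0,x1,y1=BOX[n];cv2.imwrite(f"pics/c_{n}.png",cv2.resize(C[n]["pixels"][y0:y1,x0:x1,::-1],None,fx=6 if n=='side' else 6,fy=6,interpolation=0))
a=cv2.imread("pics/c_top.png");b=cv2.imread("pics/c_side.png");h=420
b=cv2.resize(b,(400,300));a=cv2.resize(a,(390,420));o=np.zeros((420,790,3),np.uint8);o[:,:390]=a;o[:300,390:]=b;cv2.imwrite("pics/crop0.png",o)
E
```

```text
top saucer [0.4557 0.1352] med|res| mm 1.4 spread [0.117 0.118]
top egg px [205.9 208.6] (199, 202, 14, 14)
side saucer [0.4534 0.133 ] med|res| mm 0.4 spread [0.094 0.121]
side egg px [249.  220.5] (242, 212, 15, 17)
egg [0.4172 0.1625 0.0687]
top egg repro [205.91042928 208.71722929] egg at z=.075 [[0.4167343  0.16171131]]
side egg repro [248.8782109  220.45096578] egg at z=.075 [[0.41472281 0.16805111]]
```

View pics/crop0.png

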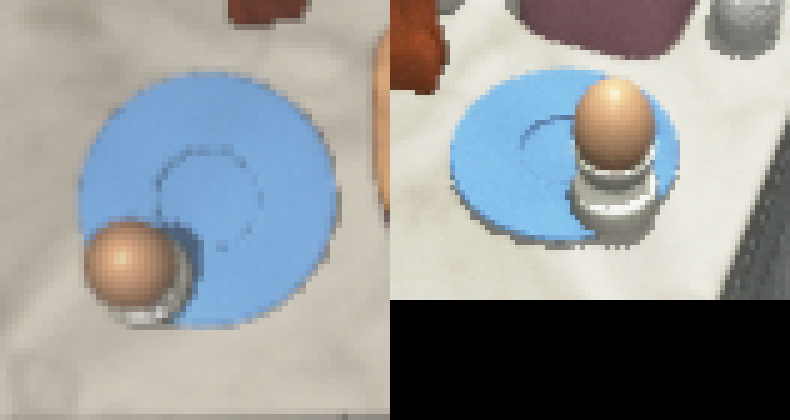

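The cup axis is at about (0.4165, 0.1635) and the saucer at (0.4545, 0.134). They are 48 mm apart, which fits the 46–49 mm given. The push direction is (0.79, -0.61). I'll swing the arm over high and in front of the bags, turning the tool so its closing line lies across the push.

```bash
python3 -m crank '2 4 0.4 0 0 8; 2 4 0.4 0 0 8; 2 4 0.4 0 0 8; 2 4 0.4 0 0 8; 2 4 0.4 0 0 8' 2.0 20
python3 -m crank '2.6 4.2 0 0 0 8.5; 2.6 4.2 0 0 0 8.5; 2.6 4.2 0 0 0 8.5; 2.6 4.2 0 0 0 8.5; 2.6 4.2 0 0 0 8.5'
python3 -m crank '0 4.5 0 0 0 8.5; 0 4.5 0 0 0 8.5; 0 4.5 0 0 0 8.5; 0 4.5 0 0 0 8.5; 0 4.5 0 0 0 8.5'
python3 -m crank '-0.5 3.4 0 0 0 0.5; -0.5 3.4 0 0 0 0.5; -0.5 3.4 0 0 0 0.5; -0.5 3.4 0 0 0 0.5; -0.5 3.4 0 0 0 0.5'
```

```text
time: 0.6
eef_pos: [0.253, -0.4042, 0.2512]
orientation: [-2.793, -1.437, 0.0]
contact_force: [1.3, -0.3, -0.2]
finger_gap: 0.0199
grip_force: 0.0
time: 1.1
eef_pos: [0.3831, -0.1942, 0.2513]
orientation: [2.082, 2.352, -0.0]
contact_force: [1.2, 0.0, 0.9]
finger_gap: 0.0202
grip_force: 0.0
time: 1.6
eef_pos: [0.3821, 0.0306, 0.2513]
orientation: [1.088, 2.947, -0.001]
contact_force: [0.2, -0.2, 0.3]
finger_gap: 0.0199
grip_force: 0.0
time: 2.1
eef_pos: [0.3572, 0.2, 0.2513]
orientation: [1.032, 2.967, -0.0]
contact_force: [0.5, -0.0, 0.4]
finger_gap: 0.02
grip_force: 0.0
```

```bash
python3 -m crank '0 0 -3.5 -3.7 -4.7 0; 0 0 -3.5 -3.7 -4.7 0; 0 0 -3.5 -3.7 -4.7 0; 0 0 -3.5 0 0 0; 0 0 -3.1 0 0 0'
python3 -m crank '0 0 -1.5 0 0 0; 0 0 -1.5 0 0 0; 0 0 -1 0 0 0; 0 0 0 0 0 0; 0 0 0 0 0 0'
python3 - <<'E'
from h import *
from workcell import bot
from scipy.spatial.transform import Rotation as R
C={n:bot.read_camera(n) for n in("top","side")}
st=bot.state();print(st["eef_pos"],np.round(R.from_rotvec(st["orientation"]).as_matrix(),3).tolist(),st["contact_force"])
try:
    s,e,x=measure(C);print(x)
except Exception as ex: print(ex)
o=[]
for n,(x0,y0,x1,y1) in dict(top=(175,165,250,240),side=(215,180,315,255)).items():
    i=C[n]["pixels"][y0:y1,x0:x1,::-1];o.append(cv2.resize(i,None,fx=4.5,fy=4.5,interpolation=2))
    print(n,"tcp px",proj(C[n],st["eef_pos"]))
cv2.imwrite("pics/p1.png",np.hstack(o))
E
```

```text
time: 2.6
eef_pos: [0.3568, 0.1975, 0.0903]
orientation: [0.947, 2.717, -0.141]
contact_force: [0.8, 0.1, -0.5]
finger_gap: 0.0201
grip_force: 0.0
time: 3.1
eef_pos: [0.3574, 0.1972, 0.0519]
orientation: [0.95, 2.716, -0.141]
contact_force: [0.1, -0.5, -0.4]
finger_gap: 0.0197
grip_force: 0.0
[0.35788214 0.19733297 0.05238457] [[-0.752, 0.624, 0.213], [0.599, 0.781, -0.175], [-0.275, -0.004, -0.961]] [ 0.11755592 -0.22289502  0.26080367]
top saucer [0.4552 0.1348] med|res| mm 1.5 spread [0.117 0.118]
top egg px [205.9 208.5] (199, 202, 14, 14)
side saucer [0.4534 0.1331] med|res| mm 0.4 spread [0.094 0.121]
side egg px [248.9 220.2] (242, 212, 15, 17)
[0.4172887  0.16247652 0.06960205]
top tcp px [193.82295015 231.42870109]
side tcp px [267.26766045 241.02627736]
```

View pics/p1.png

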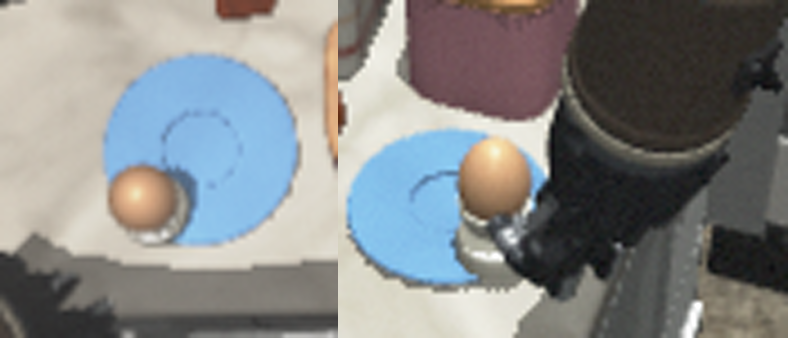

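The top view shows the cup still at about (206,209), with only the wrist in frame. The side view shows the fingertips beside and in front of the cup, around (254–267, 232–244). I'll check the tip geometry by overlaying the predicted tip outlines.

```bash
python3 - <<'E'
from h import *
from workcell import bot
from scipy.spatial.transform import Rotation as R
c=bot.read_camera("side");st=bot.state();M=R.from_rotvec(st["orientation"]).as_matrix();t=st["eef_pos"]
x0,y0,x1,y1=225,190,305,260;k=9
im=cv2.resize(c["pixels"][y0:y1,x0:x1,::-1],None,fx=k,fy=k,interpolation=2);im=cv2.convertScaleAbs(im,alpha=1.6,beta=25)
for s,col in((1,(0,0,255)),(-1,(0,255,0))):
    q=[[a,s*b,0] for a,b in((-.011,.01),(.011,.01),(.011,.0245),(-.011,.0245))]
    u=np.array([(proj(c,t+M@p)-[x0,y0]+.5)*k for p in q]).astype(int)
    cv2.polylines(im,[u],True,col,1)
cv2.imwrite("pics/p2.png",im[:600,:790])
E
```

```text
(no output)
```

View pics/p2.png

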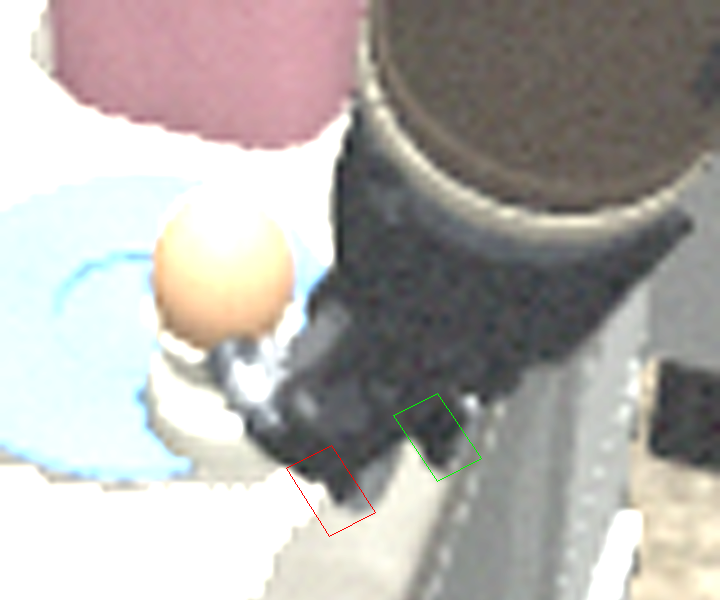

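The outlines fall on the real fingertips, and the tips sit a few mm above the TCP plane. I need to shift 9 mm along the closing line, descend, and approach.

```bash
python3 -m crank '0.3 0.35 -0.5 0 0 0; 0.3 0.38 -0.5 0 0 0; 0 0 -0.9 0 0 0; 0 0 -0.9 0 0 0; 0 0 -0.9 0 0 0'
python3 -m crank '0 0 -0.15 0 0 0; 0.4 -0.3 0 0 0 0; 0.4 -0.3 0 0 0 0; 0.4 -0.3 0 0 0 0; 0.4 -0.3 0 0 0 0'
python3 -m crank '0.3 -0.23 0 0 0 0; 0.2 -0.15 0 0 0 0; 0.2 -0.15 0 0 0 0; 0 0 0 0 0 0; 0 0 0 0 0 0'
python3 - <<'E'
from h import *
from workcell import bot
from scipy.spatial.transform import Rotation as R
C={n:bot.read_camera(n) for n in("top","side")};c=C["side"]
st=bot.state();t=st["eef_pos"];M=R.from_rotvec(st["orientation"]).as_matrix();print(t,M[:,0],st["contact_force"])
s,e,x=measure(C);print(x)
x0,y0,x1,y1=215,190,295,255;k=9
im=cv2.resize(c["pixels"][y0:y1,x0:x1,::-1],None,fx=k,fy=k,interpolation=2)
cv2.imwrite("pics/p3.png",cv2.convertScaleAbs(im,alpha=1.4,beta=20))
E
```

```text
time: 3.75
eef_pos: [0.3639, 0.2048, 0.0142]
orientation: [0.95, 2.715, -0.14]
contact_force: [0.5, -0.9, -0.9]
finger_gap: 0.0201
grip_force: 0.0
time: 4.25
eef_pos: [0.3803, 0.1921, 0.0137]
orientation: [0.951, 2.715, -0.14]
contact_force: [0.2, 0.8, -0.4]
finger_gap: 0.0201
grip_force: 0.0
time: 4.75
eef_pos: [0.3866, 0.1872, 0.0134]
orientation: [0.95, 2.716, -0.14]
contact_force: [-0.2, 0.1, 0.5]
finger_gap: 0.0198
grip_force: 0.0
[0.38648208 0.18728943 0.01334138] [-0.75242307  0.59848768 -0.27508548] [-0.13853047  0.99234339  0.5799648 ]
top saucer [0.4573 0.1363] med|res| mm 2.9 spread [0.114 0.115]
top egg px [206.  208.3] (199, 202, 14, 13)
side saucer [0.4533 0.1331] med|res| mm 0.3 spread [0.085 0.121]
side egg px [209.7 203.6] (205, 195, 11, 19)
[0.459934   0.17334785 0.1151327 ]
```

View pics/p3.png

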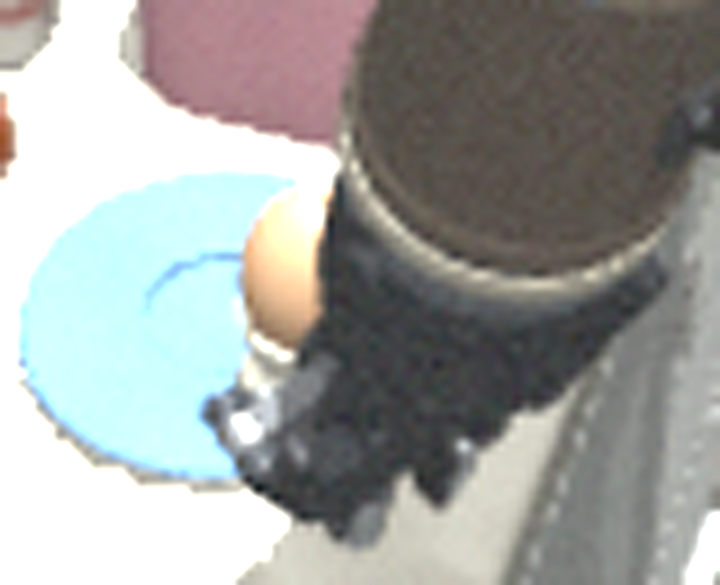

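The side view shows the fingers just short of the cup. The egg, at about (245,222), is partly hidden by the wrist, but only along the line of sight. I expect about 8 mm to contact. I'll creep in and track the egg from the top camera.

```bash
cat > look.py <<'E'
from h import *
from workcell import bot
import sys
c=bot.read_camera("top");b,e=masks(c);k=biggest(e,BOX["top"]);mo=cv2.moments(k);u=(mo["m10"]/mo["m00"],mo["m01"]/mo["m00"])
E=plane(c,u,.072)[0];S=np.array([.4547,.134]);t=bot.state()["eef_pos"]
f=circfix(plane(c,cv2.convexHull(biggest(b,BOX["top"]))[:,0,:],.010),.062)
d=np.array([.79,-.61]);n=np.array([.61,.79])
print("egg px",np.round(u,1),cv2.boundingRect(k),"egg",np.round(E,4),"sep along/perp mm",np.round(1e3*np.array([(S-E)@d,(S-E)@n]),1),"tcp->egg",np.round(1e3*np.array([(E-t[:2])@d,(E-t[:2])@n]),1),"saucer",np.round(f.x,4),"F",np.round(bot.state()["contact_force"],1),"z",t[2])
if len(sys.argv)>1: cv2.imwrite(sys.argv[1],cv2.resize(c["pixels"][165:245,175:265,::-1],None,fx=7,fy=7,interpolation=2))
E
python3 look.py
python3 -m crank '0.16 -0.12 0 0 0 0; 0.16 -0.12 0 0 0 0; 0.16 -0.12 0 0 0 0; 0.16 -0.12 0 0 0 0; 0.16 -0.12 0 0 0 0'
python3 look.py
python3 -m crank '0.16 -0.12 0 0 0 0; 0.16 -0.12 0 0 0 0; 0 0 0 0 0 0; 0 0 0 0 0 0; 0 0 0 0 0 0'
python3 look.py pics/p4.png
```

```text
egg px [206.  208.3] (199, 202, 14, 14) egg [0.4178 0.1618] sep along/perp mm [46.1  0.6] tcp->egg [40.3 -1.1] saucer [0.4569 0.1359] F [ 0.1 -0.6 -1.1] z 0.013347345162997876
time: 5.4
eef_pos: [0.3947, 0.181, 0.0133]
orientation: [0.95, 2.715, -0.14]
contact_force: [-0.5, 0.2, -0.2]
finger_gap: 0.0201
grip_force: 0.5
egg px [206.4 206.3] (200, 202, 13, 10) egg [0.4233 0.1609] sep along/perp mm [41.2 -2.1] tcp->egg [34.6  1.5] saucer [0.4549 0.1349] F [-0.7 -0.1 -0.5] z 0.013320978704141426
time: 5.95
eef_pos: [0.3978, 0.1787, 0.0134]
orientation: [0.95, 2.715, -0.141]
contact_force: [-0.5, -0.8, -0.6]
finger_gap: 0.0203
grip_force: 0.1
egg px [206.7 205.3] (200, 201, 14, 9) egg [0.4258 0.1599] sep along/perp mm [38.6 -2.9] tcp->egg [33.6  2.3] saucer [0.4547 0.1347] F [-0.9  0.4 -0.3] z 0.013362574077004221
```

View pics/p4.png

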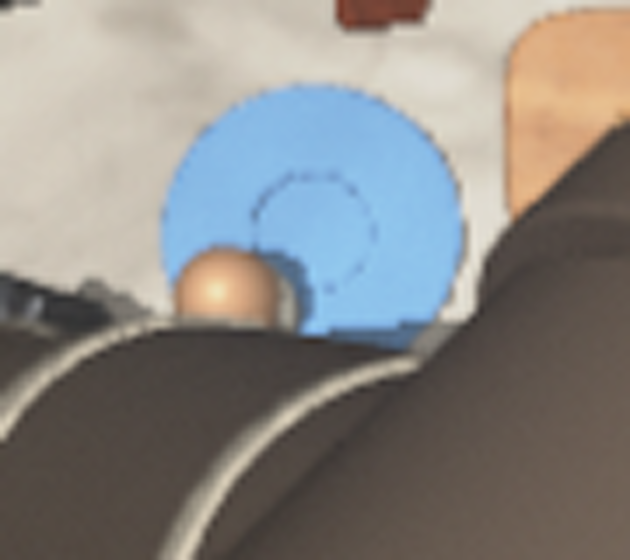

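The top view shows the egg at about (206,206), partly hidden by the wrist. It has moved about a pixel inward and stands upright. I'll push 18 mm more, let go, and look.

```bash
python3 -m crank '0.16 -0.12 0 0 0 0; 0.16 -0.12 0 0 0 0; 0.16 -0.12 0 0 0 0; 0.16 -0.12 0 0 0 0; 0.16 -0.12 0 0 0 0'
python3 look.py
python3 -m crank '0.16 -0.12 0 0 0 0; 0.16 -0.12 0 0 0 0; 0.14 -0.11 0 0 0 0; 0.1 -0.08 0 0 0 0; 0 0 0 0 0 0'
python3 look.py
python3 -m crank '-0.1 0.08 0 0 0 0; -0.3 0.23 0 0 0 0; -0.5 0.38 0 0 0 0; -0.8 0.61 0 0 0 0; -0.8 0.61 0 0 0 0'
python3 -m crank '-0.8 0.61 0 0 0 0; -0.8 0.61 0 0 0 0; -0.8 0.61 0 0 0 0; 0 0 0 0 0 0; 0 0 0 0 0 0'
python3 - <<'E'
from h import *
from workcell import bot
BOX["side"]=(215,195,285,255)
C={n:bot.read_camera(n) for n in("top","side")}
s,e,x=measure(C);print(x)
o=[cv2.resize(C[n]["pixels"][y0:y0+65,x0:x0+65,::-1],None,fx=6,fy=6,interpolation=2) for n,x0,y0 in(("top",187,168),("side",208,192))]
cv2.imwrite("pics/p5.png",np.hstack(o))
E
```

```text
time: 6.5
eef_pos: [0.406, 0.1727, 0.0134]
orientation: [0.95, 2.715, -0.14]
contact_force: [-1.0, 0.2, -0.7]
finger_gap: 0.0202
grip_force: 0.4
egg px [208.4 202.5] (202, 198, 14, 9) egg [0.4335 0.1554] sep along/perp mm [29.8 -4. ] tcp->egg [31.9  3.2] saucer [0.4544 0.1344] F [ 0.7 -0.1  0.1] z 0.013382476981041773
time: 7.05
eef_pos: [0.4116, 0.1683, 0.0134]
orientation: [0.95, 2.715, -0.141]
contact_force: [-0.3, -0.2, -0.3]
finger_gap: 0.0198
grip_force: 0.2
egg px [210.1 200.3] (204, 196, 13, 9) egg [0.4393 0.151 ] sep along/perp mm [22.5 -4. ] tcp->egg [32.5  3.3] saucer [0.454  0.1345] F [-1.  -0.   0.3] z 0.013388292282741784
time: 7.6
eef_pos: [0.3856, 0.1882, 0.0134]
orientation: [0.95, 2.716, -0.14]
contact_force: [0.6, -0.3, 1.1]
finger_gap: 0.02
grip_force: 0.0
time: 8.1
eef_pos: [0.3624, 0.206, 0.0134]
orientation: [0.949, 2.716, -0.141]
contact_force: [-0.5, 0.2, -0.5]
finger_gap: 0.0199
grip_force: 0.0
top saucer [0.4545 0.1313] med|res| mm 1.5 spread [0.107 0.098]
top egg px [208.7 201.1] (204, 196, 12, 13)
side saucer [0.4541 0.1333] med|res| mm 1.0 spread [0.115 0.115]
side egg px [243.9 215.6] (237, 207, 15, 17)
[0.43532542 0.15411892 0.07220429]
```

View pics/p5.png

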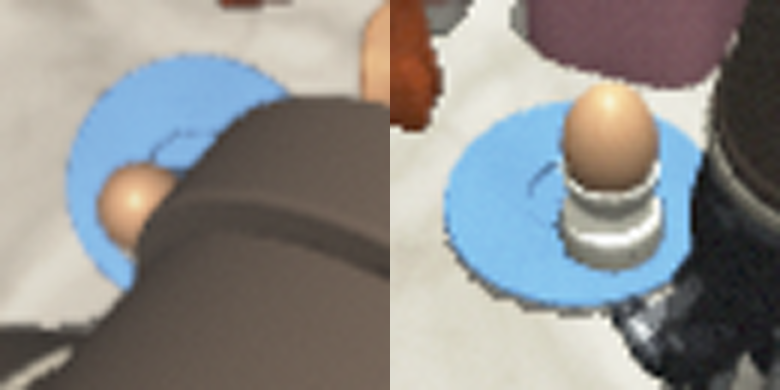

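The cup stands level on the ledge, clear of the fingers, with the egg seated at about (244,216) in the side view and (211,203) in the top view. Now I'll work out the displacement from both views.

```bash
python3 - <<'E'
from h import *
from workcell import bot
T=dict(np.load("top0.npz"));S=dict(np.load("side0.npz"))
dt=plane(T,(210.9,202.6),.072)-plane(T,(205.9,208.6),.072);ds=plane(S,(243.9,215.6),.072)-plane(S,(249,220.5),.072)
d=np.array([.79,-.61]);n=np.array([.61,.79]);t=bot.state()["eef_pos"]
for q in(dt[0],ds[0],(dt[0]+ds[0])/2):
    c=np.array([.4168,.163])+q;v=np.array([.4547,.134])-c;print(np.round(q,4),"cup",np.round(c,4),"sep",np.round(1e3*np.array([v@d,v@n]),1),"tcp->cup",np.round(1e3*np.array([(c-t[:2])@d,(c-t[:2])@n]),1))
# cup foot relative to well seen in side: white drum mask at its mid height
c=bot.read_camera("side");h=cv2.cvtColor(c["pixels"],cv2.COLOR_RGB2HSV).astype(int)
m=(h[...,1]<60)&(h[...,2]>90);k=biggest(m,(232,222,256,238));x,y,w,hh=cv2.boundingRect(k);print("foot box",x,y,w,hh)
for z in(.010,):
    print("foot axis if front-bottom",plane(c,(x+w/2-.5,y+hh-.5),z))
E
```

```text
[ 0.016  -0.0134] cup [0.4328 0.1496] sep [26.8  1. ] tcp->cup [89.5 -1.4]
[ 0.0177 -0.0116] cup [0.4345 0.1514] sep [26.5 -1.4] tcp->cup [89.8  1.1]
[ 0.0169 -0.0125] cup [0.4337 0.1505] sep [26.7 -0.2] tcp->cup [89.7 -0.2]
foot box 236 222 18 15
foot axis if front-bottom [[0.42775631 0.16803205]]
```

The cup is 26.7 mm from the well axis and on line, and the finger contact offset is 28.3 mm. Now the second tap.

```bash
python3 -m crank '0.9 -0.69 0 0 0 0; 0.9 -0.69 0 0 0 0; 0.9 -0.69 0 0 0 0; 0.9 -0.69 0 0 0 0; 0.5 -0.4 0 0 0 0'
for i in 1; do python3 look.py; done
python3 -m crank '0.2 -0.15 0 0 0 0; 0.16 -0.12 0 0 0 0; 0.16 -0.12 0 0 0 0; 0.16 -0.12 0 0 0 0; 0.16 -0.12 0 0 0 0'
python3 look.py
python3 -m crank '0.16 -0.12 0 0 0 0; 0.16 -0.12 0 0 0 0; 0.16 -0.12 0 0 0 0; 0.16 -0.12 0 0 0 0; 0.16 -0.12 0 0 0 0'
python3 look.py
python3 -m crank '0.16 -0.12 0 0 0 0; 0.16 -0.12 0 0 0 0; 0.12 -0.09 0 0 0 0; 0.12 -0.09 0 0 0 0; 0 0 0 0 0 0'
python3 look.py
python3 - <<'E'
from h import *
from workcell import bot
c=bot.read_camera("side");np.savez("s6.npz",**c)
cv2.imwrite("pics/p6.png",cv2.resize(c["pixels"][190:255,205:285,::-1],None,fx=8,fy=8,interpolation=2))
E
```

```text
time: 8.75
eef_pos: [0.4046, 0.1729, 0.0134]
orientation: [0.952, 2.714, -0.141]
contact_force: [0.2, -0.2, 0.7]
finger_gap: 0.0201
grip_force: 0.0
egg px [210.1 201.3] (204, 196, 13, 11) egg [0.4367 0.1509] sep along/perp mm [24.5 -2.4] tcp->egg [38.3  2.4] saucer [0.4541 0.1343] F [ 0.7 -0.3  0.5] z 0.013359910781152895
time: 9.3
eef_pos: [0.4118, 0.1681, 0.0134]
orientation: [0.949, 2.716, -0.14]
contact_force: [-0.9, 1.0, 0.6]
finger_gap: 0.0198
grip_force: 0.5
egg px [210.1 200.3] (204, 196, 13, 9) egg [0.4393 0.151 ] sep along/perp mm [22.5 -4. ] tcp->egg [31.9  3.3] saucer [0.454  0.1345] F [-0.6  0.8  0.9] z 0.013352344530780404
time: 9.85
eef_pos: [0.4199, 0.1619, 0.0134]
orientation: [0.95, 2.716, -0.14]
contact_force: [-0.7, 0.4, 1.2]
finger_gap: 0.0202
grip_force: 0.6
egg px [212.5 197.4] (206, 192, 14, 11) egg [0.4473 0.1444] sep along/perp mm [12.2 -3.7] tcp->egg [31.9  2.9] saucer [0.4541 0.1346] F [-0.6  0.2  0.7] z 0.01339637560670491
time: 10.4
eef_pos: [0.4257, 0.1576, 0.0134]
orientation: [0.95, 2.715, -0.14]
contact_force: [-0.6, 0.2, 0.3]
finger_gap: 0.0201
grip_force: 0.5
egg px [214.5 195.1] (208, 190, 14, 11) egg [0.4533 0.139 ] sep along/perp mm [ 4.2 -3.1] tcp->egg [33.2  2.2] saucer [0.4536 0.134 ] F [-0.7  0.9  0.1] z 0.01340977107705146
```

View pics/p6.png

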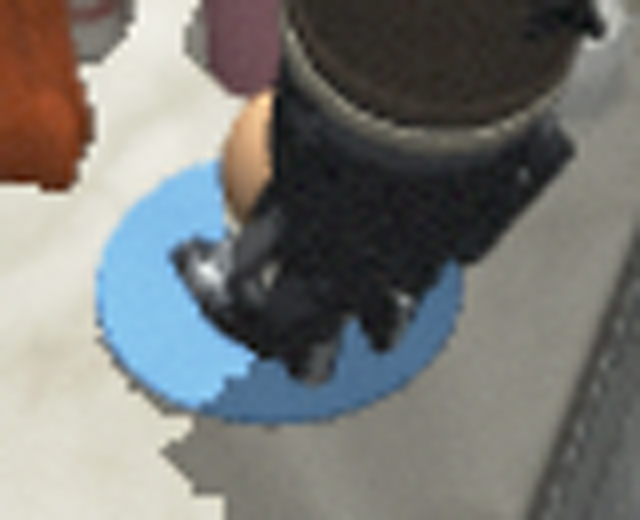

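The side view shows the cup hidden behind the gripper and the egg at about (236,210) and upright. The saucer hasn't moved. About 8–9 mm remain, through the dip, so I'll go slower.

```bash
python3 -m crank '0.12 -0.09 0 0 0 0; 0.12 -0.09 0 0 0 0; 0.12 -0.09 0 0 0 0; 0.12 -0.09 0 0 0 0; 0.12 -0.09 0 0 0 0'
python3 look.py
python3 -m crank '0.06 -0.05 0 0 0 0; 0.06 -0.05 0 0 0 0; 0 0 0 0 0 0; 0 0 0 0 0 0; 0 0 0 0 0 0'
python3 look.py
```

```text
time: 11.0
eef_pos: [0.4315, 0.153, 0.0133]
orientation: [0.95, 2.715, -0.141]
contact_force: [-1.2, 0.7, 0.3]
finger_gap: 0.0201
grip_force: 0.4
egg px [217.1 192.6] (211, 187, 14, 12) egg [0.4601 0.1321] sep along/perp mm [-5.5 -1.8] tcp->egg [35.1  1. ] saucer [0.4533 0.1337] F [-0.6  0.1 -0.1] z 0.013282759059678791
time: 11.55
eef_pos: [0.4326, 0.1522, 0.0134]
orientation: [0.95, 2.715, -0.14]
contact_force: [-0.0, 0.5, 0.1]
finger_gap: 0.02
grip_force: 0.3
egg px [216.9 192.3] (211, 187, 13, 12) egg [0.4609 0.1325] sep along/perp mm [-5.8 -2.6] tcp->egg [34.4  1.7] saucer [0.4534 0.134 ] F [-1.   0.7  0.4] z 0.013352302271955871
```

```bash
python3 -m crank '-0.1 0.08 0 0 0 0; -0.3 0.23 0 0 0 0; -0.5 0.38 0 0 0 0; -0.8 0.61 0 0 0 0; -0.9 0.69 0 0 0 0'
python3 -m crank '-0.9 0.69 0 0 0 0; -0.9 0.69 0 0 0 0; -0.9 0.69 0 0 0 0; -0.9 0.69 0 0 0 0; -0.9 0.69 0 0 0 0'
python3 - <<'E'
from h import *
from workcell import bot
BOX["side"]=(205,195,275,255)
C={n:bot.read_camera(n) for n in("top","side")}
s,e,x=measure(C);print(x)
o=[cv2.resize(C[n]["pixels"][y0:y0+60,x0:x0+60,::-1],None,fx=6.5,fy=6.5,interpolation=2) for n,x0,y0 in(("top",190,168),("side",205,195))]
cv2.imwrite("pics/p7.png",np.hstack(o))
E
```

```text
time: 12.1
eef_pos: [0.4059, 0.1727, 0.0134]
orientation: [0.95, 2.715, -0.14]
contact_force: [0.6, -0.5, -0.5]
finger_gap: 0.0202
grip_force: 0.0
time: 12.6
eef_pos: [0.3608, 0.2073, 0.0134]
orientation: [0.95, 2.716, -0.14]
contact_force: [0.4, 0.4, -0.3]
finger_gap: 0.0199
grip_force: 0.0
top saucer [0.4545 0.1313] med|res| mm 1.5 spread [0.104 0.098]
top egg px [214.4 193.1] (210, 188, 11, 12)
side saucer [0.4543 0.133 ] med|res| mm 1.0 spread [0.119 0.121]
side egg px [238.8 209.6] (232, 201, 15, 18)
[0.45602864 0.13870712 0.07238096]
```

View pics/p7.png

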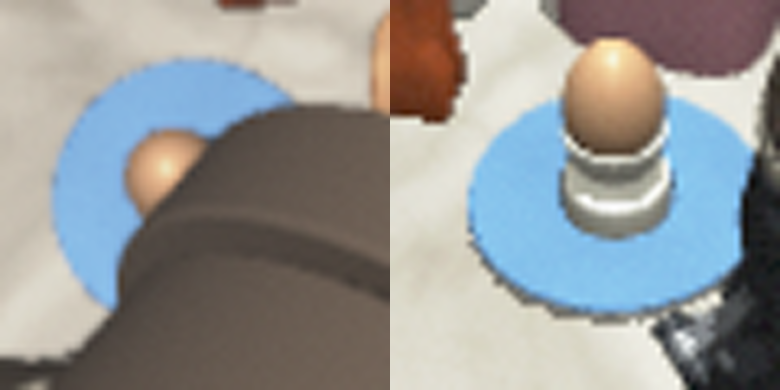

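```bash
python3 - <<'E'
from h import *
from workcell import bot
c=bot.read_camera("side");S0=dict(np.load("side0.npz"))
h=cv2.cvtColor(c["pixels"],cv2.COLOR_RGB2HSV).astype(int)
sau=np.array([.4543,.1331])  # side-view measurement frame
w=(h[...,1]<75)&(h[...,2]>80);k=biggest(w,(226,216,254,236));print("white box",cv2.boundingRect(k))
_,e=masks(c);ke=biggest(e,(205,195,275,225));print("egg box",cv2.boundingRect(ke),"ellipse",cv2.fitEllipse(ke))
_,e0=masks(S0);ke0=biggest(e0,BOX["side"]);print("egg0",cv2.boundingRect(ke0),"ellipse",cv2.fitEllipse(ke0))
a=np.linspace(0,6.283,60)
cup0=np.array([.4168,.163])
off=np.array([249,220.5])-proj(S0,[*cup0,.082-.0075])
for nm,sep,zb in(("well",0,.0065),("short 4 ledge",.004,.010),("short 8 ledge",.008,.010),("beyond",-.004,.0085)):
    p=sau-sep*np.array([.79,-.61]);zv=max(zb,.010)
    q=np.array([proj(c,[p[0]+.0225*np.cos(t),p[1]+.0225*np.sin(t),zv]) for t in a])
    print(nm,"drum bottom row",q[:,1].max().round(1),"cols",q[:,0].min().round(1),q[:,0].max().round(1),"egg centre",np.round(proj(c,[*p,zb+.0645])+off,1))
E
```

```text
white box (231, 216, 17, 16)
egg box (232, 201, 15, 18) ellipse ((238.75086975097656, 209.92453002929688), (13.909972190856934, 17.002561569213867), 5.191287994384766)
egg0 (242, 212, 15, 17) ellipse ((249.07586669921875, 220.26182556152344), (14.609149932861328, 15.962295532226562), 2.0009217262268066)
well drum bottom row 230.9 cols 231.3 248.1 egg centre [239.2 209.9]
short 4 ledge drum bottom row 231.9 cols 232.1 248.9 egg centre [240.  209.9]
short 8 ledge drum bottom row 232.8 cols 232.8 249.7 egg centre [240.8 210.8]
beyond drum bottom row 230.0 cols 230.6 247.3 egg centre [238.3 208.5]
```

The side view matches the seated prediction: foot columns 231–248, bottom row 231, and egg centre (238.8,209.8) against a predicted (239.2,209.9). I'll lift away and clear both views to confirm.

```bash
python3 -m crank '0 0 3.5 0 0 0; 0 0 4 0 0 0; 0 0 4.5 0 0 0; 0 0 4.5 0 0 0; 0 0 4.5 0 0 0'
python3 -m crank '0.5 -4.5 0.6 3.7 4.7 0; 0.5 -4.5 0.6 3.7 4.7 0; 0.5 -4.5 0.6 3.7 4.7 0; 0.3 -4.5 0.6 0 0 0; 0 -4.5 0.6 0 0 0'
python3 -m crank '0 -4.5 0 0 0 0; 0 -4.5 0 0 0 0; 0 -4.5 0 0 0 0; 0 -4.5 0 0 0 0; 0 -4.5 0 0 0 0'
python3 -m crank '-1 -4 0 0 0 0; -1 -4 0 0 0 0; -1 -4 0 0 0 0; 0 0 0 0 0 0; 0 0 0 0 0 0'
python3 - <<'E'
from h import *
from workcell import bot
BOX["side"]=(205,195,275,255)
C={n:bot.read_camera(n) for n in("top","side")}
s,e,x=measure(C);print(x)
for n in C: print(n,"sep vs own saucer (egg z .0705)",np.round(1e3*(plane(C[n],e[n],.0705)[0]-s[n]),1))
D={n:dict(np.load(n+"0.npz")) for n in C};BOX["side"]=(205,195,285,255);s0,e0,x0=measure(D,False);print("tri egg shift",np.round(1e3*(x-x0),1))
o=[cv2.resize(C[n]["pixels"][y0:y0+60,x0:x0+60,::-1],None,fx=6.5,fy=6.5,interpolation=2) for n,x0,y0 in(("top",190,168),("side",205,195))]
cv2.imwrite("pics/p8.png",np.hstack(o))
E
```

```text
time: 13.25
eef_pos: [0.3614, 0.2061, 0.225]
orientation: [0.95, 2.716, -0.141]
contact_force: [1.6, -0.8, 1.0]
finger_gap: 0.0198
grip_force: 0.0
time: 13.75
eef_pos: [0.3754, 0.0131, 0.2476]
orientation: [1.027, 2.929, -0.06]
contact_force: [0.7, -0.1, 0.1]
finger_gap: 0.0201
grip_force: 0.0
time: 14.25
eef_pos: [0.3743, -0.2116, 0.2473]
orientation: [1.025, 2.93, -0.062]
contact_force: [1.7, 0.4, 0.8]
finger_gap: 0.02
grip_force: 0.0
time: 14.75
eef_pos: [0.3443, -0.3299, 0.2468]
orientation: [1.028, 2.93, -0.06]
contact_force: [0.3, 1.9, 0.5]
finger_gap: 0.02
grip_force: 0.0
top saucer [0.4568 0.1348] med|res| mm 1.4 spread [0.117 0.118]
top egg px [216.  194.6] (210, 188, 13, 14)
side saucer [0.4546 0.133 ] med|res| mm 1.2 spread [0.121 0.121]
side egg px [238.8 210.5] (232, 201, 15, 18)
[0.45504421 0.13560068 0.06580628]
top sep vs own saucer (egg z .0705) [-1.8  0.4]
side sep vs own saucer (egg z .0705) [-2.1  6.9]
tri egg shift [ 37.9 -26.9  -2.9]
```

View pics/p8.png

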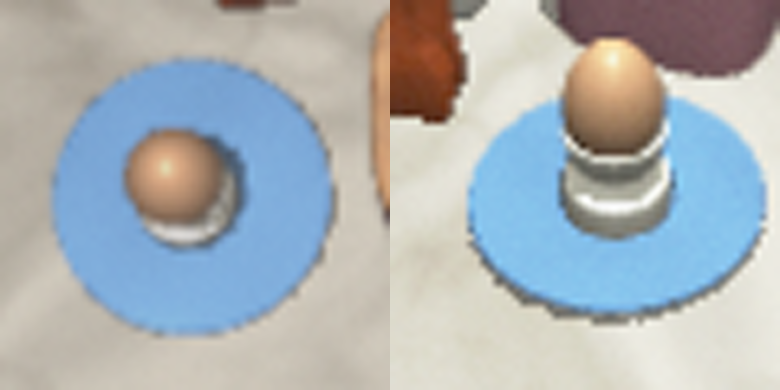

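The ring of the well is fully covered and the cup is level and centred. The egg has dropped 2.9 mm (3.5 mm expected) and moved 46.5 mm in, so the cup is seated and I'm handing in.

```bash
python3 -c "
from workcell import bot
print(bot.job_done())"
```

```text
the job is handed in; nothing more can be done
None
```

I handed the job in after two taps with a rest between them. The last camera check shows the egg cup level in the saucer's well with the egg still in it, and the arm backed away; no verdict came back.

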